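Lock the brass bell away in the valuables box

TASK

Stand the little brass hand bell upright inside the open grey steel box, shut the lid, and lock it: push the black screw-knob on the lid down against its spring, turn it clockwise until the thread catches, and keep turning until it is screwed fully home and stays down by itself when you let go. Leave all the other goods standing where they are.

Things in the scene. Friction and masses are not known exactly. Their poses are not given: they have to be found in the camera images.
- bell: loose solid brass hand bell standing upright, 88 mm tall, about 0.3 kg: flared skirt 60 mm across at the bottom, 38 mm at 38 mm up, then a slim handle 14 mm thick at 50 to 56 mm up, swelling to 20 mm at 72 to 84 mm up. Origin: centre of its underside, z up. Beside it stand two other brass pieces (candlestick, goblet) in any order.
- box: grey steel box fixed to the counter (place and yaw vary), open at the top, outside 180 mm along its x, 160 mm along y, 105 mm high; walls and floor 5 mm. Origin: centre of its underside; x points from its front (robot side) to the hinge side. The free floor for the bell lies behind the post: x from -26 to +85 mm, y from -75 to +75 mm.
- box_place (a point): point on the box's inner floor (5 mm above the counter) in the middle of the free room behind the post: 30 mm behind the box's centre. Axes as the box's.
- post_top (a point): centre of the top of the fixed steel threaded post that stands inside the box near its front: 52 mm in diameter, its top 93 mm above the counter, 52 mm in front of the box's centre. Inside its mouth is a steep thread with three starts, 120 deg apart, which takes the three lugs of the screw.
- lid (a joint): lid angle, rad: 0 shut (level), at first open at 1.6 to 1.75 (its stop). Plate 8 mm thick, 187 mm from hinge to free edge, 168 mm wide, 0.6 kg with the knob; hinge axis along the box's y at box x +90 mm, 105 mm above the counter. Damped: it stays open past upright; pushed forward below about 0.8 rad it sinks shut by its own weight within about 2 s.
- lid_push (a point): point on the lid's outer face (the back while the lid stands open, the top when shut), 170 mm from the hinge line and 58 mm to the left (+y of the box) of the middle, clear of the knob: a place to push the lid shut. Its z axis is the outward normal of that face; its x axis points from the free edge to the hinge.
- knob_grip (a point): on the axis of the black screw-knob in the lid, half-way up its round ribbed grip (40 mm in diameter, 30 mm tall; any yaw of grasp will do); z along the screw, away from the lid. The knob is on the lid's centre line, 142 mm from the hinge line, above the post when the lid is shut; this point is then 158 mm above the counter, less the screw's depth.
- knob_flange (a point): on the knob's axis, upper face of the round flange under the grip, 15 mm below knob_grip: 64 mm across, 6 mm thick. Fingertips around the grip can push on it. Its underside is 24 mm above the lid when the screw is up. Turning takes about 0.1 N m, up to 0.3 N m while pushing.
- screw (a joint): how far the knob is down, m: 0 up, 0.023 end of travel. A spring lifts it (3 N at 0, 7.6 N at 0.023) unless the thread holds it. The lugs' angle is hidden: pushed at a wrong angle they land on the thread, a hard stop at 0.003 to 0.013; at a right one (some 30 deg in every 120) it goes to 0.023. From there 55 to 90 deg clockwise (from above) to a hard stop: home, stays at 0.021.
- screw_axis (a point): on the lid's top face, on the screw's axis. If the screw is not yet at a thread start, keep it pushed and turn clockwise: a start comes within 120 deg. If let go before the thread has caught it springs up to 0; if caught but not home it stays where it is (0.013 to 0.020) and can be regrasped and turned on without pushing.
- candlestick: loose brass candlestick, 124 mm tall, foot 66 mm across, with a slim stem and a 32 mm cup at the top; origin at the centre of its underside. Leave it.
- goblet: loose brass goblet, 104 mm tall, foot 60 mm across, a slim stem and a wide 56 mm cup; origin at the centre of its underside. Leave it.
- mug: loose white mug, 82 mm across, 95 mm tall, origin at the centre of its underside. Leave it.
- jar: loose amber jar with a steel cap, 72 mm across, 120 mm tall, origin at the centre of its underside. Leave it.
- bowl: loose copper bowl, 140 mm across, 55 mm tall, origin at the centre of its underside. Leave it.
- tin: loose tin, 74 mm across, 110 mm tall, origin at the centre of its underside. Leave it.

How it is judged:
By the outcome, as a careful person would: the job done as asked, in the order asked, and still so for the second after the job is handed in, with the robot touching nothing.
It also fails if it takes over 72 s, if anything falls off the work surface, if the arm or the gripper's body presses on something with over 40 N, if the wrist force passes 120 N, or if a joint passes its speed limit or range.

ROBOT

A 7-joint arm with a two-finger parallel gripper is mounted at the origin on the work surface. World frame = base frame: x ahead of the robot, y to its left, z up, the work surface at z = 0. Lengths are in m, angles in rad, forces in N, time in s.
With the tool pointing down it reaches from about 0.425 to 0.925 m from the base axis. Payload 6.8 kg.
Tool frame: the origin (TCP) lies midway between the tips of the shut fingers; the grasp point (between the pads) lies 19 mm behind it; z points along the fingers, y is the line along which they close (so a half turn about z gives the same grasp; the last joint's range is limited). The gripper opens to 85 mm and grips with 20 to 120 N. Pads are 22 mm wide; open, the fingers measure 114 mm over their backs; the gripper's body (76 mm by 85 mm) begins 54 mm behind the grasp point. The pads swing forward as they close: fully open they stand 13 mm farther back than shut.
Start: joints at [1.187, 0.477, 0.022, 1.555, -0.011, 1.109, -0.083], TCP at [0.184, -0.65, 0.231] pointing down, gripper open.
Joint ranges: [-2.96, 2.96], [-0.34, 2.1], [-1.41, 1.46], [0.24, 2.44], [-1.37, 4.51], [0.17, 1.92], [-2.96, 2.96]. Speed limits (rad/s): [2.39, 2.39, 3.14, 3.14, 3.14, 3.14, 3.14].

INTERFACE

Orientations are given as a unit quaternion [w, x, y, z].
In Python, from bench import * gives the robot as it stands.
- The arm moves only by the shell command python3 -m inch 'ROWS' [FORCE]. ROWS is JSON, a list of rows, each an object with "dr": the turn, a rotation vector about the tool's x, y, z in rad, a list of three; "offset": the shift along the tool's x, y, z in m, a list of three; "hand": the closure in counts, from 0 (fully open) to 255 (shut). In form: [{"dr": [wx, wy, wz], "offset": [tx, ty, tz], "hand": hand}, ...]. A call has exactly 5 rows; each row shifts and turns the commanded pose from where the row before left it, along the tool's axes as they then stand; what a row does not reach is not made up. A row lasts 1/8 s, in which the tool goes at most 62.5 mm and 10.7 degrees, less where a joint would pass 70% of its speed; a pose out of reach is approached as far as the arm can. A call is refused whole if a number of a shift passes 0.0625 or a number of a turn 0.188, either way. A call with a gripper value outside its range is refused whole. The fingers move at their own pace and stop on an object; FORCE is the grip in N (left out, the last holds). Time passes only in rows, so rows that do not move let the fingers close, or fill a call up. It gives the time, the measured TCP pose, the force and the opening at its end, in the units of the state.
- read_state(): the state, without advancing time (a new reading comes with each control period).
- read_camera(name): name is "scene" or "top" or "wrist"; returns a dict with "image" (420x560x3 uint8, red, green, blue), "camera_matrix" (3x3 intrinsics, pixels), "k1" (the pictures are not rectified: a ray, as slopes to the right and down, at radius r is drawn at 1 + k1 r^2 times it, then the intrinsics apply), "rvec" (rotation vector, rad) and "tvec" (3), from world to camera coordinates, as OpenCV has them; the wrist camera has in their place "hand_eye" (4x4, takes a point from camera to tool coordinates, whose origin is the TCP and whose axes are the flange's). Camera axes: x right, y down, z forward; pixel columns grow to the right and rows downward; lengths in m; the calibration is good to about 2 mm. A picture is of the moment at which its call begins: read the wrist's pose just before it. There is no depth.
- finish_job(): hands the job in, once; it reports no verdict.
The state is a dict: "time": time; "joints": joint angles; "joint_velocities": joint speeds; "effort": joint torques, N m; "position": TCP position; "tcp_rot": TCP orientation; "ft_force": force on the tool from outside, world axes, zero at the start; "moment": the same for the moment, N m; "finger_gap": finger opening in m.
Only numpy, scipy, OpenCV 4.12 (cv2) and the standard library are available. Lean on these libraries where they do the work, as an engineer would, in place of code of your own. Each camera call takes 0.05 s, during which the arm holds its last target. There are 200 camera calls.

## Working session

There is one attempt and no reset: what is moved stays moved. The work goes in short steps, Python scripts to look and compute and a shell command to move; the robot and the scene stay as the last step left them, time stands still between calls to the robot, and variables do not carry over. Pictures are saved under pics/ and viewed, on a budget of 10 in all, crops included, one or two more only if the job needs it, and the job is handed in when it is done.

```bash
ls; mkdir -p pics; cat > h.py <<'E'
from bench import *
import numpy as np, cv2
from scipy.spatial.transform import Rotation as R
def cam(name):
    s=read_state(); c=read_camera(name)
    K=np.array(c["camera_matrix"],float); k1=float(c["k1"])
    if name=="wrist":
        q=s["tcp_rot"]; T=np.eye(4); T[:3,:3]=R.from_quat([q[1],q[2],q[3],q[0]]).as_matrix(); T[:3,3]=s["position"]
        M=T@np.array(c["hand_eye"]); W2C=np.linalg.inv(M)
    else:
        W2C=np.eye(4); W2C[:3,:3]=cv2.Rodrigues(np.array(c["rvec"],float))[0]; W2C[:3,3]=np.ravel(c["tvec"])
    return c["image"],K,k1,W2C
def proj(P,K,k1,W):
    p=np.atleast_2d(P)@W[:3,:3].T+W[:3,3]; s=p[:,:2]/p[:,2:]; s=s*(1+k1*(s**2).sum(1,keepdims=True))
    return s*[K[0,0],K[1,1]]+[K[0,2],K[1,2]]
def atz(uv,z,K,k1,W):
    d=np.array([k1,0,0,0,0]); s=cv2.undistortPoints(np.array(uv,float).reshape(-1,1,2),K,d)[:,0]
    r=np.c_[s,np.ones(len(s))]@W[:3,:3]; c=-W[:3,:3].T@W[:3,3]
    return c+r*((z-c[2])/r[:,2])[:,None]
def save(n,im,scale=None):
    im=im[:,:,::-1]
    if scale: im=cv2.resize(im,None,fx=scale,fy=scale,interpolation=cv2.INTER_CUBIC)
    cv2.imwrite(f"pics/{n}.png",im)
def load(name): 
    z=np.load(f"{name}.npz"); return z["i"],z["K"],float(z["k"]),z["W"]
E
python3 - <<'E'
from h import *
for n in("top","scene"):
    i,K,k,W=cam(n); np.savez(n,i=i,K=K,k=k,W=W); save(n+"0",i,1.4); print(n,K[0,0],k,-W[:3,:3].T@W[:3,3])
s=read_state(); print({a:np.round(b,3) for a,b in s.items()})
c=read_camera("wrist"); print(np.round(c["hand_eye"],3))
E
```

```text
pics
top 525.2531466318186 -0.17748785215212762 [ 0.38349561 -0.04482529  1.3625424 ]
scene 529.7708590650441 0.024042465534886856 [1.19771088 1.00257912 1.12798244]
{'time': np.float64(0.1), 'joints': array([ 1.187,  0.478,  0.022,  1.556, -0.012,  1.109, -0.083]), 'joint_velocities': array([-0.001, -0.002,  0.   , -0.003,  0.001, -0.   ,  0.001]), 'effort': array([ 4.0000e-03, -5.9776e+01,  1.6140e+00, -2.8195e+01,  1.3000e-02,
        5.0000e-03, -0.0000e+00]), 'position': array([ 0.184, -0.649,  0.23 ]), 'tcp_rot': array([-0.001,  0.991,  0.137, -0.   ]), 'ft_force': array([-0.063, -0.01 ,  0.678]), 'moment': array([ 0.006, -0.02 , -0.082]), 'finger_gap': np.float64(0.086)}
[[-0.    -0.957 -0.291  0.075]
 [ 1.    -0.    -0.    -0.   ]
 [ 0.    -0.291  0.957 -0.143]
 [ 0.     0.     0.     1.   ]]
```

View pics/top0.png

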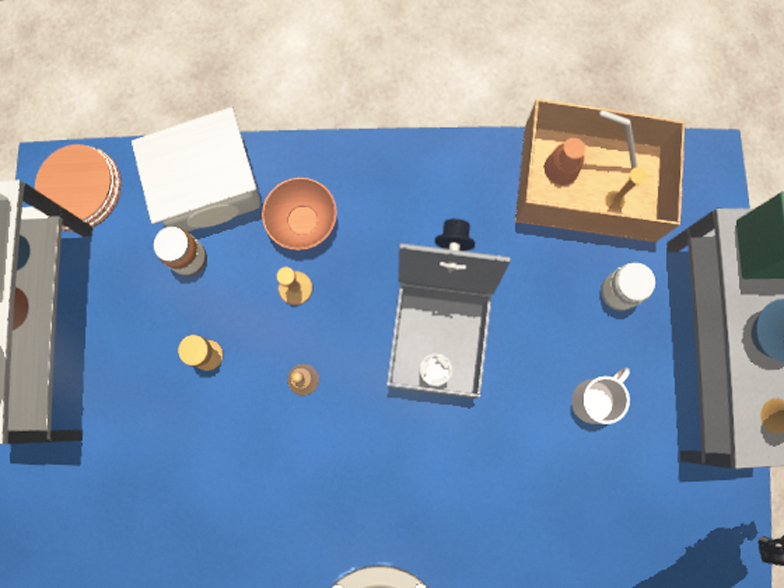

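View pics/scene0.png

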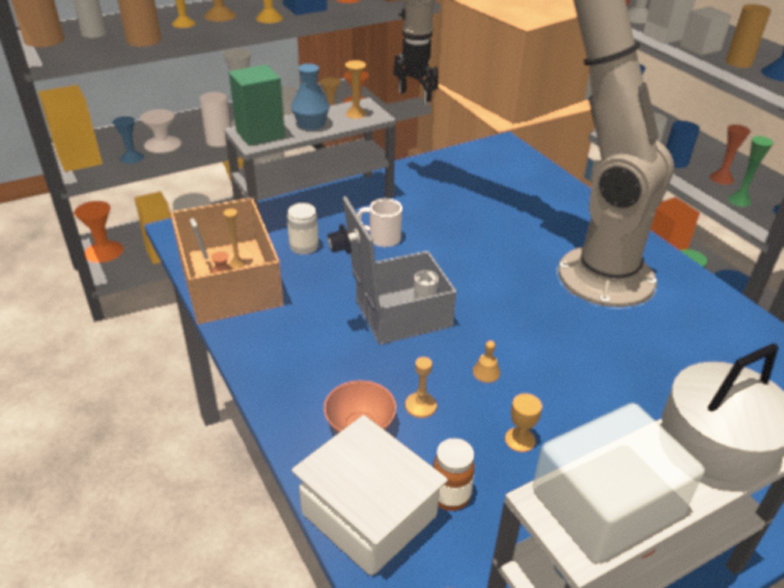

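The top view shows the box at about (440,345), with the lid open behind it and the knob at (455,235). The bell's skirt is at (302,380), the candlestick at (295,287) and the goblet at (200,352). In the scene view the bell is at (488,360). Next I enlarge the bell and box.

```bash
python3 - <<'E'
from h import *
i,K,k,W=load("top"); a=i[165:300,190:365]; save("topc",a,4.5)
E
```

```text
(no output)
```

View pics/topc.png

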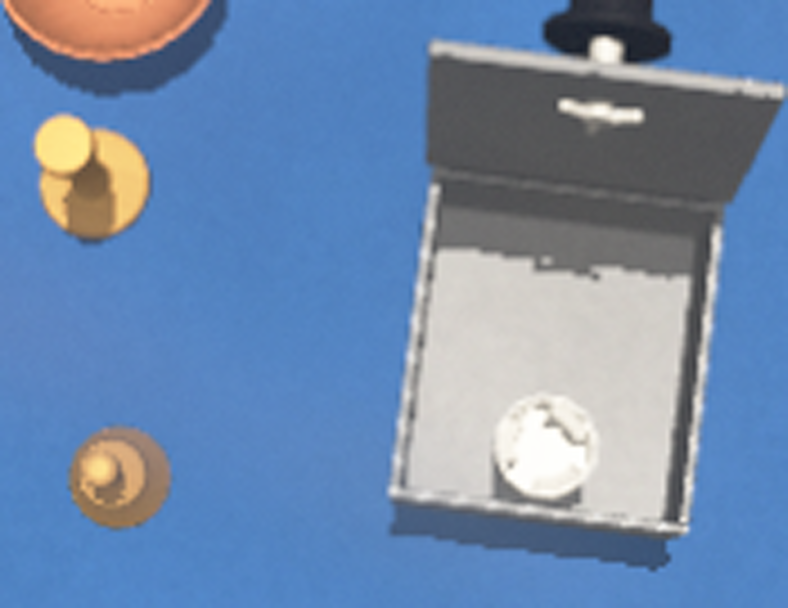

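The crop shows the bell's skirt centred at (120,478) with the handle top at (101,466), and the post top at (546,445). The rim's front corners are at (390,495) and (687,531).

```bash
cat > fit.py <<'E'
from h import *
from scipy.optimize import least_squares
i,K,k,W=load("top")
px=lambda u:(np.array(u,float)+.5)/4.5-.5+[190,165]
f=lambda u,z:atz([px(u)],z,K,k,W)[0]
print("bell base",f((120.5,478),0.003),"top",f((101,466),.084)); print("candle",f((95,184),.0),"post",f((546,445),.093))
pts=[((390,495),(-.09,.08)),((687,531),(-.09,-.08)),((433,186),(.085,.08)),((721,216),(.085,-.08)),((546,445),(-.052,0))]
P=np.array([f(u,.105 if n<4 else .093) for n,(u,_) in enumerate(pts)]);L=np.array([l for _,l in pts]);print(P.round(4))
def res(x):
    c,s=np.cos(x[2]),np.sin(x[2]); return (L@np.array([[c,s],[-s,c]])+x[:2]-P[:,:2]).ravel()
r=least_squares(res,[.55,-.1,0]); print("box",r.x,res(r.x).reshape(-1,2).round(4))
x,y,t=r.x; c,s=np.cos(t),np.sin(t)
tw=lambda a,b:(round(x+c*a-s*b,4),round(y+s*a+c*b,4))
print("place",tw(.03,0),"post",tw(-.052,0),"push shut",tw(-.08,.058),"hinge",tw(.09,0))
print("candle base",np.hypot(*f((95,184),0)[:2]))
E
python3 fit.py
```

```text
bell base [0.45687153 0.13732592 0.003     ] top [0.45909505 0.13714329 0.084     ]
candle [0.62971719 0.15370221 0.        ] post [ 0.46689395 -0.10365266  0.093     ]
[[ 0.4408 -0.0199  0.105 ]
 [ 0.4192 -0.1769  0.105 ]
 [ 0.6068 -0.0451  0.105 ]
 [ 0.5879 -0.2004  0.105 ]
 [ 0.4669 -0.1037  0.093 ]]
box [ 0.5166063  -0.11088226 -0.13750516] [[-0.0024  0.0006]
 [-0.0028 -0.0009]
 [ 0.005   0.0018]
 [ 0.0019 -0.0014]
 [-0.0018 -0.0001]]
place (np.float64(0.5463), np.float64(-0.115)) post (np.float64(0.4651), np.float64(-0.1038)) push shut (np.float64(0.4453), np.float64(-0.0425)) hinge (np.float64(0.6058), np.float64(-0.1232))
candle base 0.6482037525030132
```

Measurements agree: the bell's foot and top coincide within 2 mm, at about (0.458, 0.137). The post measures 48 mm from the box centre, against 52 mm given. I move out first.

```bash
A='[{"dr":[0,0,0],"offset":[0.034,-0.022,0],"hand":0},{"dr":[0,0,0],"offset":[0.034,-0.022,0],"hand":0},{"dr":[0,0,0],"offset":[0.034,-0.022,0],"hand":0},{"dr":[0,0,0],"offset":[0.034,-0.022,0],"hand":0},{"dr":[0,0,0],"offset":[0.034,-0.022,0],"hand":0}]' ; python3 -m inch '[{"dr":[0,0,0],"offset":[0.034,-0.022,0],"hand":0},{"dr":[0,0,0],"offset":[0.034,-0.022,0],"hand":0},{"dr":[0,0,0],"offset":[0.034,-0.022,0],"hand":0},{"dr":[0,0,0],"offset":[0.034,-0.022,0],"hand":0},{"dr":[0,0,0],"offset":[0.034,-0.022,0],"hand":0}]' 40
```

```text
time: 0.78
position: [0.3181, -0.4962, 0.2311]
tcp_rot: [-0.0, 0.991, 0.137, -0.0]
ft_force: [-0.4, -0.6, 0.2]
finger_gap: 0.0854
```

```bash
python3 -m inch '[{"dr":[0,0,0],"offset":[0.034,-0.022,0],"hand":0},{"dr":[0,0,0],"offset":[0.034,-0.022,0],"hand":0},{"dr":[0,0,0],"offset":[0.034,-0.022,0],"hand":0},{"dr":[0,0,0],"offset":[0.034,-0.022,0],"hand":0},{"dr":[0,0,0],"offset":[0.034,-0.022,0],"hand":0}]'
python3 -m inch '[{"dr":[0,0,0],"offset":[0.014,-0.047,0],"hand":0},{"dr":[0,0,0],"offset":[0.014,-0.047,0],"hand":0},{"dr":[0,0,0],"offset":[0.014,-0.047,0],"hand":0},{"dr":[0,0,0],"offset":[0.014,-0.047,0],"hand":0},{"dr":[0,0,0],"offset":[0.014,-0.047,0],"hand":0}]'
python3 -m inch '[{"dr":[0,0,0],"offset":[0.014,-0.047,0],"hand":0},{"dr":[0,0,0],"offset":[0.014,-0.047,0],"hand":0},{"dr":[0,0,0],"offset":[0.014,-0.047,0],"hand":0},{"dr":[0,0,0],"offset":[0.014,-0.047,0],"hand":0},{"dr":[0,0,0],"offset":[0.014,-0.047,0],"hand":0}]'
python3 -m inch '[{"dr":[0,0,-0.182],"offset":[0,0,0],"hand":0},{"dr":[0,0,-0.182],"offset":[0,0,0],"hand":0},{"dr":[0,0,-0.182],"offset":[0,0,0],"hand":0},{"dr":[0,0,-0.182],"offset":[0,0,0],"hand":0},{"dr":[0,0,-0.182],"offset":[0,0,0],"hand":0}]'
```

```text
time: 1.4
position: [0.4516, -0.3441, 0.2312]
tcp_rot: [-0.0, 0.991, 0.137, -0.0]
ft_force: [0.9, -0.4, 0.1]
finger_gap: 0.0852
time: 2.02
position: [0.4542, -0.0985, 0.2313]
tcp_rot: [0.0, 0.991, 0.137, 0.0]
ft_force: [0.1, 0.2, 0.1]
finger_gap: 0.0853
time: 2.65
position: [0.4576, 0.1465, 0.2313]
tcp_rot: [0.0, 0.991, 0.137, 0.0]
ft_force: [0.2, -0.0, 0.3]
finger_gap: 0.0854
time: 3.28
position: [0.4576, 0.145, 0.2311]
tcp_rot: [-0.0, 0.828, 0.561, -0.0]
ft_force: [1.0, 0.9, 0.7]
finger_gap: 0.0856
```

```bash
python3 -m inch '[{"dr":[0,0,-0.182],"offset":[0,0,0],"hand":0},{"dr":[0,0,-0.182],"offset":[0,0,0],"hand":0},{"dr":[0,0,-0.182],"offset":[0,0,0],"hand":0},{"dr":[0,0,-0.182],"offset":[0,0,0],"hand":0},{"dr":[0,0,-0.182],"offset":[0,0,0],"hand":0}]'
python3 -m inch '[{"dr":[0,0,-0.182],"offset":[0,0,0],"hand":0},{"dr":[0,0,-0.182],"offset":[0,0,0],"hand":0},{"dr":[0,0,-0.182],"offset":[0,0,0],"hand":0},{"dr":[0,0,-0.182],"offset":[0,0,0],"hand":0},{"dr":[0,0,-0.182],"offset":[0,0,0],"hand":0}]'
python3 - <<'E'
from h import *
s=read_state(); print(np.round(s["joints"],2))
i,K,k,W=cam("wrist"); np.savez("w1",i=i,K=K,k=k,W=W); save("w1",i); print(proj([[.458,.137,.084],[.458,.137,0]],K,k,W))
E
```

```text
time: 3.9
position: [0.4576, 0.145, 0.2311]
tcp_rot: [-0.0, 0.497, 0.868, -0.0]
ft_force: [0.3, 0.4, -0.5]
finger_gap: 0.0853
time: 4.53
position: [0.4576, 0.1449, 0.2311]
tcp_rot: [-0.0, 0.065, 0.998, -0.0]
ft_force: [-0.3, 0.9, 0.1]
finger_gap: 0.0852
[ 0.34  0.27 -0.9   1.96  0.24  1.03  0.78]
[[265.9971599  198.11385562]
 [267.88840704 180.54304365]]
```

View pics/w1.png

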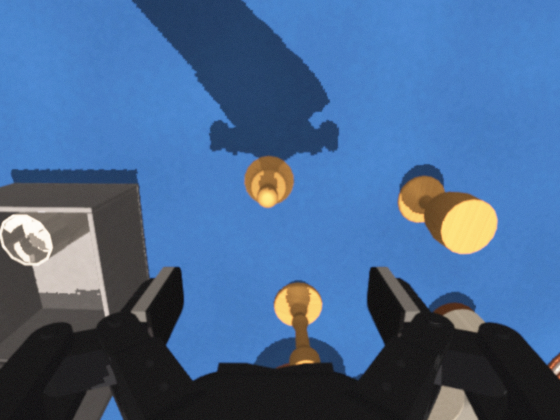

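The wrist view shows the bell's top at (268,197) and its base at (270,181), within 2 px of the prediction. I descend, grasp and lift.

```bash
python3 -m inch '[{"dr":[0,0,0],"offset":[-0.001,-0.007,0.03],"hand":0},{"dr":[0,0,0],"offset":[0,0,0.04],"hand":0},{"dr":[0,0,0],"offset":[0,0,0.04],"hand":0},{"dr":[0,0,0],"offset":[0,0,0.04],"hand":0},{"dr":[0,0,0],"offset":[0,0,0.023],"hand":0}]'
python3 -m inch '[{"dr":[0,0,0],"offset":[0,0,0],"hand":80},{"dr":[0,0,0],"offset":[0,0,0],"hand":160},{"dr":[0,0,0],"offset":[0,0,0],"hand":255},{"dr":[0,0,0],"offset":[0,0,0],"hand":255},{"dr":[0,0,0],"offset":[0,0,0],"hand":255}]' 50
```

```text
time: 5.2
position: [0.4568, 0.1375, 0.0563]
tcp_rot: [-0.001, 0.069, 0.998, -0.0]
ft_force: [0.7, 0.6, 0.7]
finger_gap: 0.0852
time: 5.82
position: [0.4586, 0.1377, 0.0593]
tcp_rot: [0.001, 0.068, 0.998, -0.0]
ft_force: [0.4, -2.4, 7.0]
finger_gap: 0.0181
```

```bash
python3 -m inch '[{"dr":[0,0,0],"offset":[0,0,0],"hand":255},{"dr":[0,0,0],"offset":[0,0,-0.02],"hand":255},{"dr":[0,0,0],"offset":[0,0,-0.04],"hand":255},{"dr":[0,0,0],"offset":[0,0,-0.05],"hand":255},{"dr":[0,0,0],"offset":[0,0,-0.05],"hand":255}]'
python3 -m inch '[{"dr":[0,0,0],"offset":[0,0,-0.04],"hand":255},{"dr":[0,0,0],"offset":[0,0,0],"hand":255},{"dr":[0,0,0],"offset":[0,0,0],"hand":255},{"dr":[0,0,0],"offset":[0,0,0],"hand":255},{"dr":[0,0,0],"offset":[0,0,0],"hand":255}]'
python3 - <<'E'
from h import *
i,K,k,W=cam("wrist"); np.savez("w2",i=i,K=K,k=k,W=W); save("w2",i)
E
```

```text
time: 6.45
position: [0.4572, 0.1377, 0.2196]
tcp_rot: [-0.0, 0.068, 0.998, -0.0]
ft_force: [1.3, -0.6, -2.1]
finger_gap: 0.0178
time: 7.08
position: [0.4572, 0.1378, 0.2571]
tcp_rot: [-0.001, 0.068, 0.998, -0.0]
ft_force: [-0.8, -0.6, -3.4]
finger_gap: 0.0181
```

View pics/w2.png

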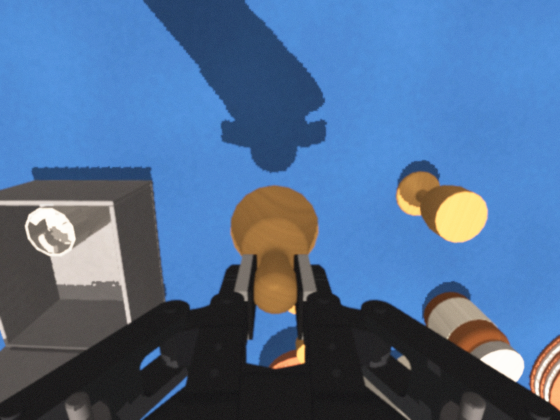

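The bell is held upright, with its handle at (272,285). The post is at (50,231) and the box's front-left rim corner at (113,203), which I use to cross-check the box.

```bash
python3 - <<'E'
from h import *
i,K,k,W=load("w2"); print(atz([(50,231)],.093,K,k,W),atz([(113,203)],.105,K,k,W))
i,K,k,W=load("w1"); print(atz([(27,239)],.093,K,k,W),atz([(92,209)],.105,K,k,W))
E
python3 -m inch '[{"dr":[0,0,0],"offset":[-0.024,-0.048,0],"hand":255},{"dr":[0,0,0],"offset":[-0.024,-0.048,0],"hand":255},{"dr":[0,0,0],"offset":[-0.024,-0.048,0],"hand":255},{"dr":[0,0,0],"offset":[-0.024,-0.048,0],"hand":255},{"dr":[0,0,0],"offset":[-0.02,-0.046,0],"hand":255}]'
python3 - <<'E'
from h import *
i,K,k,W=cam("wrist"); np.savez("w3",i=i,K=K,k=k,W=W); save("w3",i)
x,y,t=0.5166,-.1109,-.1375; c,s=np.cos(t),np.sin(t)
b=lambda a,d,z:(x+c*a-s*d,y+s*a+c*d,z)
print(proj([b(-.052,0,.093),b(-.09,.08,.105),b(-.09,-.08,.105)],K,k,W))
E
```

```text
[[ 0.46568646 -0.10306925  0.093     ]] [[ 0.44297487 -0.01915191  0.105     ]]
[[ 0.46582732 -0.10152436  0.093     ]] [[ 0.44217145 -0.01826172  0.105     ]]
time: 7.75
position: [0.5409, -0.1153, 0.2577]
tcp_rot: [-0.0, 0.068, 0.998, 0.0]
ft_force: [-0.1, -0.3, -2.4]
finger_gap: 0.0184
[[275.3861508  111.96853144]
 [367.82286026  66.97850796]
 [183.08178487  66.69571093]]
```

View pics/w3.png

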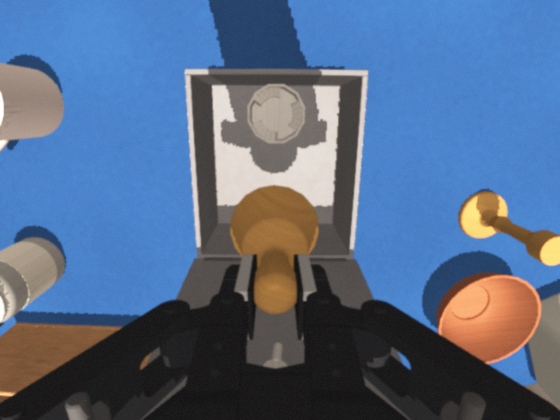

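The predicted post (275,112) and rim corners match the picture at (276,113), (367,70) and (186,70) to within 3 px. I lower the bell.

```bash
python3 -m inch '[{"dr":[0,0,0],"offset":[0,0,0.03],"hand":255},{"dr":[0,0,0],"offset":[0,0,0.04],"hand":255},{"dr":[0,0,0],"offset":[0,0,0.04],"hand":255},{"dr":[0,0,0],"offset":[0,0,0.04],"hand":255},{"dr":[0,0,0],"offset":[0,0,0.025],"hand":255}]'
python3 -m inch '[{"dr":[0,0,0],"offset":[0,0,0.008],"hand":255},{"dr":[0,0,0],"offset":[0,0,0.003],"hand":255},{"dr":[0,0,0],"offset":[0,0,0.003],"hand":255},{"dr":[0,0,0],"offset":[0,0,0],"hand":255},{"dr":[0,0,0],"offset":[0,0,0],"hand":255}]'
```

```text
time: 8.43
position: [0.5393, -0.1131, 0.0808]
tcp_rot: [-0.002, 0.068, 0.998, 0.0]
ft_force: [-0.3, -0.8, -2.2]
finger_gap: 0.0181
time: 9.05
position: [0.5409, -0.1136, 0.0699]
tcp_rot: [0.001, 0.068, 0.998, -0.0]
ft_force: [0.1, 0.6, -3.0]
finger_gap: 0.0183
```

```bash
python3 -m inch '[{"dr":[0,0,0],"offset":[0,0,0.002],"hand":255},{"dr":[0,0,0],"offset":[0,0,0.002],"hand":255},{"dr":[0,0,0],"offset":[0,0,0.002],"hand":255},{"dr":[0,0,0],"offset":[0,0,0],"hand":255},{"dr":[0,0,0],"offset":[0,0,0],"hand":255}]'
```

```text
time: 9.68
position: [0.541, -0.1137, 0.0644]
tcp_rot: [0.0, 0.068, 0.998, -0.001]
ft_force: [-4.3, -0.6, 8.4]
finger_gap: 0.0178
```

```bash
python3 -m inch '[{"dr":[0,0,0],"offset":[0,0,-0.001],"hand":200},{"dr":[0,0,0],"offset":[0,0,0],"hand":150},{"dr":[0,0,0],"offset":[0,0,0],"hand":80},{"dr":[0,0,0],"offset":[0,0,0],"hand":0},{"dr":[0,0,0],"offset":[0,0,0],"hand":0}]'
python3 -m inch '[{"dr":[0,0,0],"offset":[0,0,-0.02],"hand":0},{"dr":[0,0,0],"offset":[0,0,-0.04],"hand":0},{"dr":[0,0,0],"offset":[0,0,-0.05],"hand":0},{"dr":[0,0,0],"offset":[0,0,-0.05],"hand":0},{"dr":[0,0,0],"offset":[0,0,-0.05],"hand":0}]'
python3 - <<'E'
from h import *
print(read_state()["joints"].__repr__())
i,K,k,W=cam("top"); np.savez("t2",i=i,K=K,k=k,W=W)
i,K,k,W=cam("wrist"); np.savez("w4",i=i,K=K,k=k,W=W); save("w4",i)
E
```

```text
time: 10.3
position: [0.5406, -0.1134, 0.0643]
tcp_rot: [0.0, 0.068, 0.998, 0.0]
ft_force: [0.1, -0.5, 0.3]
finger_gap: 0.085
time: 10.92
position: [0.5404, -0.113, 0.2775]
tcp_rot: [0.001, 0.068, 0.998, -0.0]
ft_force: [0.8, -0.3, -0.3]
finger_gap: 0.0854
array([ 0.72682475,  0.3262216 , -0.7825904 ,  1.75778389,  0.24949733,
        1.15864792,  1.30550362])
```

View pics/w4.png

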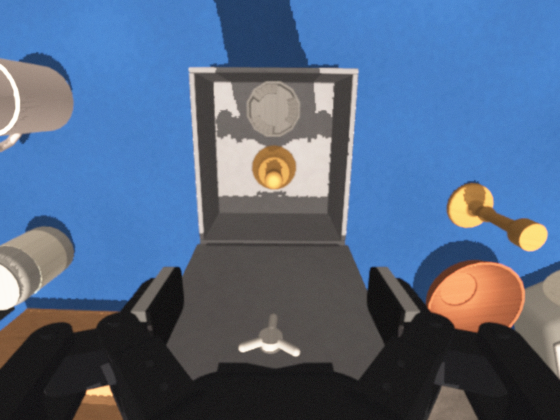

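The bell stands upright in the box behind the post, at (272,168). Before moving behind the lid I estimate its angle from the free-edge corners.

```bash
python3 - <<'E'
from h import *
i,K,k,W=load("top")
px=lambda u:(np.array(u,float)+.5)/4.5-.5+[190,165]
x,y,t=0.5166,-.1109,-.1375; c,s=np.cos(t),np.sin(t)
b=lambda a,d,z:(x+c*a-s*d,y+s*a+c*d,z)
print(px([(430,43),(783,92)]))
for th in(1.55,1.6,1.65,1.7,1.75):
    q=lambda d,n:b(.09-.187*np.cos(th)+n*np.sin(th),d,.105+.187*np.sin(th)+n*np.cos(th)); print(th,proj([q(.084,.008),q(-.084,.008)],K,k,W).round(1).tolist())
E
python3 -m inch '[{"dr":[0,0,0],"offset":[0,0,-0.04],"hand":255},{"dr":[0,0,0],"offset":[0,0.02,-0.035],"hand":255},{"dr":[0,0,0],"offset":[-0.04,0.02,0],"hand":255},{"dr":[0,0,0],"offset":[-0.04,0.021,0],"hand":255},{"dr":[0,0,0],"offset":[-0.04,0,0],"hand":255}]'
```

```text
[[285.16666667 174.16666667]
 [363.61111111 185.05555556]]
1.55 [[283.3, 183.4], [363.4, 193.1]]
1.6 [[283.9, 179.1], [363.7, 188.8]]
1.65 [[284.4, 174.9], [364.1, 184.5]]
1.7 [[285.0, 170.8], [364.4, 180.4]]
1.75 [[285.5, 166.8], [364.7, 176.4]]
time: 11.65
position: [0.6686, -0.0666, 0.3504]
tcp_rot: [0.0, 0.066, 0.998, 0.001]
ft_force: [-0.4, -0.5, 0.1]
finger_gap: 0.0001
```

```bash
python3 -m inch '[{"dr":[0,0,0],"offset":[-0.03,0,0],"hand":255},{"dr":[0,0,0],"offset":[0,0,0.045],"hand":255},{"dr":[0,0,0],"offset":[0,0,0.045],"hand":255},{"dr":[0,0,0],"offset":[0,0,0],"hand":255},{"dr":[0,0,0],"offset":[0,0,0],"hand":255}]'
python3 -m inch '[{"dr":[0,0,0],"offset":[0.03,0,0],"hand":255},{"dr":[0,0,0],"offset":[0.02,0,0],"hand":255},{"dr":[0,0,0],"offset":[0.015,0,0],"hand":255},{"dr":[0,0,0],"offset":[0.015,0,0],"hand":255},{"dr":[0,0,0],"offset":[0.015,0,0],"hand":255}]'
```

```text
time: 12.28
position: [0.6982, -0.073, 0.2617]
tcp_rot: [0.001, 0.068, 0.998, 0.0]
ft_force: [0.8, 0.1, 1.1]
finger_gap: 0.0002
time: 12.9
position: [0.6031, -0.06, 0.2601]
tcp_rot: [0.001, 0.068, 0.998, 0.0]
ft_force: [2.2, 0.8, -1.1]
finger_gap: -0.0001
```

```bash
python3 -m inch '[{"dr":[0,0,0],"offset":[0.015,0,0],"hand":255},{"dr":[0,0,0],"offset":[0.015,0,0],"hand":255},{"dr":[0,0,0],"offset":[0.015,0,0.006],"hand":255},{"dr":[0,0,0],"offset":[0.015,0,0.008],"hand":255},{"dr":[0,0,0],"offset":[0.013,0,0.009],"hand":255}]'
python3 -m inch '[{"dr":[0,0,0],"offset":[0.014,0,0.01],"hand":255},{"dr":[0,0,0],"offset":[0.012,0,0.012],"hand":255},{"dr":[0,0,0],"offset":[0.011,0,0.012],"hand":255},{"dr":[0,0,0],"offset":[0,0,0],"hand":255},{"dr":[0,0,0],"offset":[0,0,0],"hand":255}]'
```

```text
time: 13.52
position: [0.5293, -0.0505, 0.2359]
tcp_rot: [-0.001, 0.068, 0.998, -0.0]
ft_force: [1.0, -0.5, 0.5]
finger_gap: 0.0001
time: 14.15
position: [0.4947, -0.0456, 0.2026]
tcp_rot: [0.0, 0.068, 0.998, 0.0]
ft_force: [-0.4, -0.2, 0.7]
finger_gap: -0.0002
```

```bash
python3 -m inch '[{"dr":[0,0,0],"offset":[0,0,-0.05],"hand":0},{"dr":[0,0,0],"offset":[0,0,-0.05],"hand":0},{"dr":[0,0,0],"offset":[0.01,-0.03,0],"hand":0},{"dr":[0,0,0],"offset":[0.01,-0.031,0],"hand":0},{"dr":[0,0,0],"offset":[0,0,0],"hand":0}]'
python3 -m inch '[{"dr":[0,0,0],"offset":[0,0,0],"hand":0},{"dr":[0,0,0],"offset":[0,0,0],"hand":0},{"dr":[0,0,0],"offset":[0,0,0],"hand":0},{"dr":[0,0,0],"offset":[0,0,0],"hand":0},{"dr":[0,0,0],"offset":[0,0,0],"hand":0}]'
python3 -m inch '[{"dr":[0,0,0],"offset":[0,0,0],"hand":0},{"dr":[0,0,0],"offset":[0,0,0],"hand":0},{"dr":[0,0,0],"offset":[0,0,0],"hand":0},{"dr":[0,0,0],"offset":[0,0,0],"hand":0},{"dr":[0,0,0],"offset":[0,0,0],"hand":0}]'
python3 - <<'E'
from h import *
print(np.round(read_state()["joints"],2))
i,K,k,W=cam("wrist"); np.savez("w5",i=i,K=K,k=k,W=W); save("w5",i)
print(proj([[.466,-.1035,.173],[.466,-.1035,.113],[.466,-.1035,.143]],K,k,W))
E
```

```text
time: 14.78
position: [0.4659, -0.1059, 0.3027]
tcp_rot: [0.0, 0.07, 0.998, -0.001]
ft_force: [0.3, -0.2, -0.5]
finger_gap: 0.0853
time: 15.4
position: [0.4663, -0.1031, 0.3023]
tcp_rot: [-0.0, 0.068, 0.998, 0.0]
ft_force: [0.1, -0.0, -0.3]
finger_gap: 0.0855
time: 16.02
position: [0.4662, -0.1033, 0.3023]
tcp_rot: [0.0, 0.068, 0.998, 0.0]
ft_force: [0.1, -0.2, -0.3]
finger_gap: 0.0854
[ 0.85  0.16 -0.84  1.88  0.13  1.16  1.4 ]
[[273.90660093 201.34482668]
 [274.05957702 186.7274851 ]
 [273.99014528 193.35895032]]
```

View pics/w5.png

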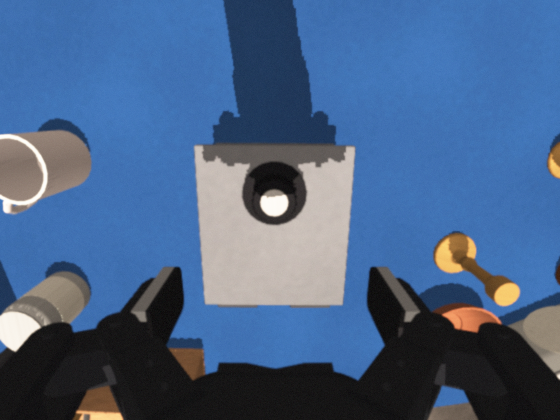

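The lid is shut. The knob cap is at (274,203) and the flange centre at (274,193), as predicted to 2 px. I descend and grasp the knob.

```bash
python3 -m inch '[{"dr":[0,0,0],"offset":[0,0,0.03],"hand":0},{"dr":[0,0,0],"offset":[0,0,0.04],"hand":0},{"dr":[0,0,0],"offset":[0,0,0.04],"hand":0},{"dr":[0,0,0],"offset":[0,0,0.03],"hand":0},{"dr":[0,0,0],"offset":[0,0,0.02],"hand":0}]'
python3 -m inch '[{"dr":[0,0,0],"offset":[0,0,0],"hand":60},{"dr":[0,0,0],"offset":[0,0,0],"hand":120},{"dr":[0,0,0],"offset":[0,0,0],"hand":255},{"dr":[0,0,0],"offset":[0,0,0],"hand":255},{"dr":[0,0,0],"offset":[0,0,0],"hand":255}]' 70
```

```text
time: 16.7
position: [0.4657, -0.1032, 0.1408]
tcp_rot: [-0.001, 0.068, 0.998, 0.0]
ft_force: [-0.1, -0.8, -0.3]
finger_gap: 0.0851
time: 17.32
position: [0.4669, -0.1039, 0.1429]
tcp_rot: [0.001, 0.068, 0.998, -0.0]
ft_force: [1.5, -3.1, 1.6]
finger_gap: 0.0385
```

```bash
python3 -m inch '[{"dr":[0,0,0],"offset":[0,0,0.004],"hand":255},{"dr":[0,0,0],"offset":[0,0,0.004],"hand":255},{"dr":[0,0,0],"offset":[0,0,0.004],"hand":255},{"dr":[0,0,0],"offset":[0,0,0],"hand":255},{"dr":[0,0,0],"offset":[0,0,0],"hand":255}]'
```

```text
time: 17.95
position: [0.4669, -0.1039, 0.1306]
tcp_rot: [0.001, 0.068, 0.998, -0.0]
ft_force: [3.0, -5.1, 4.8]
finger_gap: 0.038
```

```bash
python3 -m inch '[{"dr":[0,0,0],"offset":[0,0,0.003],"hand":255},{"dr":[0,0,0],"offset":[0,0,0.003],"hand":255},{"dr":[0,0,0],"offset":[0,0,0.003],"hand":255},{"dr":[0,0,0],"offset":[0,0,0],"hand":255},{"dr":[0,0,0],"offset":[0,0,0],"hand":255}]'
```

```text
time: 18.58
position: [0.4669, -0.1039, 0.1216]
tcp_rot: [0.001, 0.068, 0.998, -0.0]
ft_force: [0.5, -5.2, 5.9]
finger_gap: 0.0381
```

```bash
python3 -m inch '[{"dr":[0,0,0],"offset":[0,0,0.002],"hand":255},{"dr":[0,0,0],"offset":[0,0,0.002],"hand":255},{"dr":[0,0,0],"offset":[0,0,0],"hand":255},{"dr":[0,0,0],"offset":[0,0,0],"hand":255},{"dr":[0,0,0],"offset":[0,0,0],"hand":255}]'
```

```text
time: 19.2
position: [0.4675, -0.1038, 0.1205]
tcp_rot: [0.001, 0.068, 0.998, -0.002]
ft_force: [-10.3, -4.7, 40.6]
finger_gap: 0.0385
```

The knob went the full 23 mm and met the end stop at 40 N, so the lugs are at a thread start. I ease off and turn clockwise.

```bash
python3 -m inch '[{"dr":[0,0,0],"offset":[0,0,-0.002],"hand":255},{"dr":[0,0,0.1],"offset":[0,0,0],"hand":255},{"dr":[0,0,0.15],"offset":[0,0,0],"hand":255},{"dr":[0,0,0.15],"offset":[0,0,0],"hand":255},{"dr":[0,0,0.15],"offset":[0,0,0],"hand":255}]'; python3 -c "
from h import *
s=read_state();print(s['moment'],s['joints'])"
```

```text
time: 19.82
position: [0.467, -0.1044, 0.1208]
tcp_rot: [0.001, 0.339, 0.941, -0.001]
ft_force: [-3.8, -5.9, 20.2]
finger_gap: 0.0382
[-1.32835155  0.89263233  0.11306577] [ 0.61644813  0.37184797 -0.62647188  2.08396588  0.31268388  0.77511296
  0.67586544]
```

```bash
python3 -m inch '[{"dr":[0,0,0.12],"offset":[0,0,-0.001],"hand":255},{"dr":[0,0,0.12],"offset":[0,0,0],"hand":255},{"dr":[0,0,0.12],"offset":[0,0,0],"hand":255},{"dr":[0,0,0.12],"offset":[0,0,0],"hand":255},{"dr":[0,0,0.12],"offset":[0,0,0],"hand":255}]'; python3 -c "
from h import *
s=read_state();print(s['moment'],s['joints'])"
```

```text
time: 20.45
position: [0.4662, -0.1046, 0.1209]
tcp_rot: [0.001, 0.601, 0.799, -0.001]
ft_force: [-1.5, -7.8, 10.7]
finger_gap: 0.0381
[-1.58146617  0.41199966  0.426738  ] [ 0.50961428  0.34702262 -0.49613087  2.09116238  0.24138769  0.75715274
  0.14361359]
```

```bash
python3 -m inch '[{"dr":[0,0,0.1],"offset":[0,0,0],"hand":255},{"dr":[0,0,0.1],"offset":[0,0,0],"hand":255},{"dr":[0,0,0.1],"offset":[0,0,0],"hand":255},{"dr":[0,0,0.1],"offset":[0,0,0],"hand":255},{"dr":[0,0,0],"offset":[0,0,0],"hand":255}]'; python3 -c "
from h import *
s=read_state();print(s['moment'],s['joints'])"
```

```text
time: 21.08
position: [0.4665, -0.1005, 0.1207]
tcp_rot: [-0.001, 0.745, 0.667, 0.001]
ft_force: [-1.8, 3.6, 10.2]
finger_gap: 0.0383
[0.77818007 0.26581209 0.75708893] [ 0.43652306  0.33501702 -0.41588152  2.0965163   0.19432405  0.74604234
 -0.21316595]
```

```bash
python3 -m inch '[{"dr":[0,0,0.08],"offset":[0,0,0],"hand":255},{"dr":[0,0,0.08],"offset":[0,0,0],"hand":255},{"dr":[0,0,0.08],"offset":[0,0,0],"hand":255},{"dr":[0,0,0],"offset":[0,0,0],"hand":255},{"dr":[0,0,0],"offset":[0,0,0],"hand":255}]'; python3 -c "
from h import *
s=read_state();print(s['moment'],s['joints'])"
```

```text
time: 21.7
position: [0.4664, -0.103, 0.1208]
tcp_rot: [0.0, 0.82, 0.572, 0.0]
ft_force: [-2.0, -2.4, 11.1]
finger_gap: 0.0382
[-0.54384962  0.37501302  0.44461423] [ 0.39552085  0.32870924 -0.36283265  2.09863498  0.17090889  0.7413441
 -0.42963843]
```

```bash
python3 -m inch '[{"dr":[0,0,0],"offset":[0,0,-0.001],"hand":255},{"dr":[0,0,0],"offset":[0,0,-0.001],"hand":255},{"dr":[0,0,0],"offset":[0,0,-0.001],"hand":255},{"dr":[0,0,0.1],"offset":[0,0,0],"hand":255},{"dr":[0,0,0.1],"offset":[0,0,0],"hand":255}]'; python3 -c "
from h import *
s=read_state();print(s['moment'])"
```

```text
time: 22.32
position: [0.4676, -0.1008, 0.1229]
tcp_rot: [-0.0, 0.873, 0.487, 0.002]
ft_force: [7.8, 2.4, -8.3]
finger_gap: 0.0382
[ 0.40363256 -1.58633777  2.28203567]
```

It holds against an upward pull (-8 N), and the turning moment climbs to 2.3 N m, which means the hard stop. I release, retreat and look.

```bash
python3 -m inch '[{"dr":[0,0,0],"offset":[0,0,0.001],"hand":255},{"dr":[0,0,0],"offset":[0,0,0],"hand":100},{"dr":[0,0,0],"offset":[0,0,0],"hand":0},{"dr":[0,0,0],"offset":[0,0,0],"hand":0},{"dr":[0,0,0],"offset":[0,0,0],"hand":0}]'
python3 -m inch '[{"dr":[0,0,0],"offset":[0,0,-0.02],"hand":0},{"dr":[0,0,0],"offset":[0,0,-0.04],"hand":0},{"dr":[0,0,0],"offset":[0,0,-0.05],"hand":0},{"dr":[0,0,0],"offset":[0,0,-0.05],"hand":0},{"dr":[0,0,0],"offset":[0,0,-0.02],"hand":0}]'
python3 -m inch '[{"dr":[0,0,0],"offset":[0,0,0],"hand":0},{"dr":[0,0,0],"offset":[0,0,0],"hand":0},{"dr":[0,0,0],"offset":[0,0,0],"hand":0},{"dr":[0,0,0],"offset":[0,0,0],"hand":0},{"dr":[0,0,0],"offset":[0,0,0],"hand":0}]'
python3 - <<'E'
from h import *
i,K,k,W=cam("wrist"); np.savez("w6",i=i,K=K,k=k,W=W)
for h in(0,.013,.021,.023): print(h,proj([[.466,-.1035,.173-h]],K,k,W).round(1), proj([[.466,-.1035,.143-h]],K,k,W).round(1))
a=i[100:300,180:400]; 
j,K2,k2,W2=cam("scene"); np.savez("s6",i=j,K=K2,k=k2,W=W2)
for h in(0,.013,.021): print("scene",h,proj([[.466,-.1035,.173-h],[.466,-.1035,.143-h]],K2,k2,W2).round(1).tolist())
A=cv2.resize(a,(440,400),interpolation=cv2.INTER_CUBIC); u,v=proj([[.49,-.11,.13]],K2,k2,W2)[0].astype(int)
B=cv2.resize(j[v-57:v+58,u-51:u+52],(358,400),interpolation=cv2.INTER_CUBIC); print("crop scene origin",u-51,v-57,"scale",400/115)
save("fin",np.hstack([A,B]))
E
```

```text
time: 22.95
position: [0.4659, -0.1035, 0.1222]
tcp_rot: [-0.0, 0.874, 0.486, -0.0]
ft_force: [-0.3, -0.2, -0.2]
finger_gap: 0.0855
time: 23.58
position: [0.4673, -0.1035, 0.3055]
tcp_rot: [0.002, 0.874, 0.486, 0.002]
ft_force: [-0.3, -0.2, -0.6]
finger_gap: 0.0854
time: 24.2
position: [0.4661, -0.1033, 0.3019]
tcp_rot: [-0.0, 0.874, 0.486, -0.0]
ft_force: [-0.5, 0.5, -0.3]
finger_gap: 0.0854
0 [[274.5 204. ]] [[274.6 195.8]]
0.013 [[274.5 200.3]] [[274.6 192.7]]
0.021 [[274.6 198.1]] [[274.6 190.9]]
0.023 [[274.6 197.6]] [[274.6 190.5]]
scene 0 [[305.1, 178.5], [304.5, 186.4]]
scene 0.013 [[304.8, 181.9], [304.3, 189.7]]
scene 0.021 [[304.7, 184.0], [304.2, 191.7]]
crop scene origin 245 133 scale 3.4782608695652173
```

View pics/fin.png

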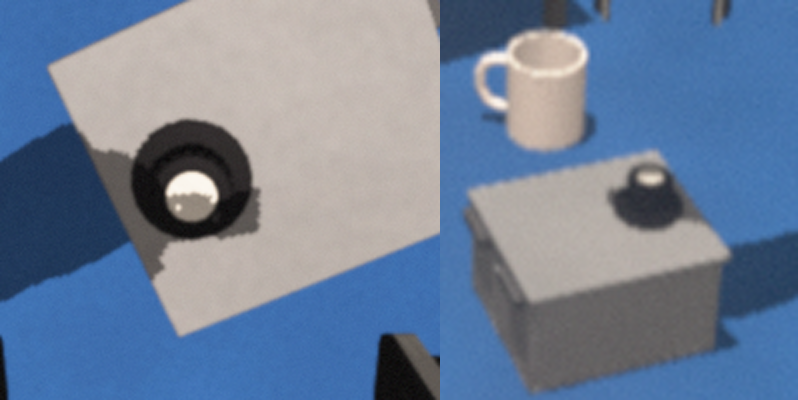

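The cap is at (276,198) in the wrist image and (305,184) in the scene image, both matching a depth of about 0.021. To be sure it is home and not just slipped, I regrasp firmly and test against the stop.

```bash
python3 -m inch '[{"dr":[0,0,0],"offset":[0,0,0.04],"hand":0},{"dr":[0,0,0],"offset":[0,0,0.04],"hand":0},{"dr":[0,0,0],"offset":[0,0,0.04],"hand":0},{"dr":[0,0,0],"offset":[0,0,0.04],"hand":0},{"dr":[0,0,0],"offset":[0,0,0.018],"hand":0}]'
python3 -m inch '[{"dr":[0,0,0],"offset":[0,0,0],"hand":60},{"dr":[0,0,0],"offset":[0,0,0],"hand":120},{"dr":[0,0,0],"offset":[0,0,0],"hand":255},{"dr":[0,0,0],"offset":[0,0,0],"hand":255},{"dr":[0,0,0],"offset":[0,0,0],"hand":255}]' 110
python3 -c "
from h import *
s=read_state();print(s['moment'],s['joints'])"
python3 -m inch '[{"dr":[0,0,0.04],"offset":[0,0,0],"hand":255},{"dr":[0,0,0.04],"offset":[0,0,0],"hand":255},{"dr":[0,0,0],"offset":[0,0,0],"hand":255},{"dr":[0,0,0],"offset":[0,0,0],"hand":255},{"dr":[0,0,0],"offset":[0,0,0],"hand":255}]'
python3 -c "
from h import *
s=read_state();print(s['moment'],s['joints'],s['tcp_rot'])"
```

```text
time: 24.92
position: [0.465, -0.1031, 0.1222]
tcp_rot: [-0.001, 0.874, 0.486, -0.001]
ft_force: [-0.1, -0.2, 0.7]
finger_gap: 0.0852
time: 25.55
position: [0.4669, -0.1032, 0.1255]
tcp_rot: [0.001, 0.874, 0.486, 0.001]
ft_force: [-2.9, 1.2, 4.6]
finger_gap: 0.0372
[0.2432069  0.45200618 0.01061149] [ 0.36814073  0.31734539 -0.32938228  2.09693784  0.14945836  0.74719221
 -0.61072332]
time: 26.18
position: [0.4669, -0.1032, 0.1255]
tcp_rot: [0.001, 0.891, 0.454, 0.0]
ft_force: [-2.4, -0.6, 5.0]
finger_gap: 0.0369
[-0.10468696  0.38907433  1.71662307] [ 0.35382195  0.31566539 -0.31373085  2.09794649  0.14432438  0.74578042
 -0.68054717] [1.24418164e-03 8.91168913e-01 4.53669805e-01 3.59316425e-04]
```

A clockwise turn of 0.08 rad raised the moment from 0 to 1.7 N m, far above the 0.1–0.3 N m of free turning, so the screw is home. I release and retreat.

```bash
python3 -m inch '[{"dr":[0,0,0],"offset":[0,0,0],"hand":120},{"dr":[0,0,0],"offset":[0,0,0],"hand":0},{"dr":[0,0,0],"offset":[0,0,0],"hand":0},{"dr":[0,0,0],"offset":[0,0,0],"hand":0},{"dr":[0,0,0],"offset":[0,0,0],"hand":0}]'
python3 -m inch '[{"dr":[0,0,0],"offset":[0,0,-0.02],"hand":0},{"dr":[0,0,0],"offset":[0,0,-0.04],"hand":0},{"dr":[0,0,0],"offset":[0,0,-0.05],"hand":0},{"dr":[0,0,0],"offset":[0,0,-0.05],"hand":0},{"dr":[0,0,0],"offset":[0,0,-0.04],"hand":0}]'
python3 -m inch '[{"dr":[0,0,0],"offset":[0,0,0],"hand":0},{"dr":[0,0,0],"offset":[0,0,0],"hand":0},{"dr":[0,0,0],"offset":[0,0,0],"hand":0},{"dr":[0,0,0],"offset":[0,0,0],"hand":0},{"dr":[0,0,0],"offset":[0,0,0],"hand":0}]'
python3 - <<'E'
from h import *
j,K,k,W=cam("scene"); save("last",j,1.4)
d=np.abs(j.astype(int)-load("s6")[0]).sum(2); print("knob area change vs before regrasp",d[170:205,290:320].max())
E
```

```text
time: 26.8
position: [0.4662, -0.1034, 0.1243]
tcp_rot: [0.0, 0.893, 0.451, -0.0]
ft_force: [0.0, 0.5, 0.3]
finger_gap: 0.0854
time: 27.42
position: [0.4664, -0.1033, 0.3265]
tcp_rot: [0.001, 0.893, 0.451, 0.001]
ft_force: [1.0, 0.4, -0.0]
finger_gap: 0.0855
time: 28.05
position: [0.4661, -0.1033, 0.3237]
tcp_rot: [-0.0, 0.893, 0.451, -0.0]
ft_force: [0.1, 0.1, 0.3]
finger_gap: 0.0852
knob area change vs before regrasp 177
```

View pics/last.png

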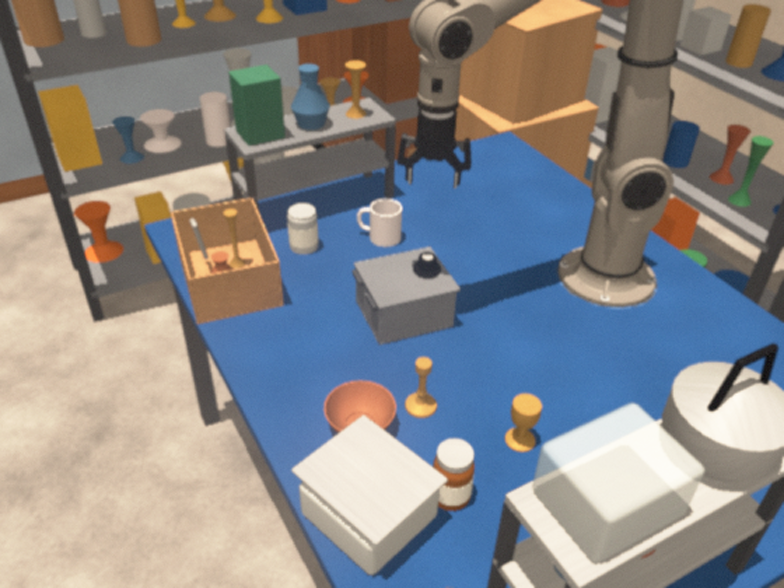

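The lid is shut and the knob is low, with its cap at (427,257), the same depth as before. All the other goods are where they started and the gripper is clear, so I hand in.

```bash
python3 -c "
from bench import *
print(finish_job())"
```

```text
the job is handed in; nothing more can be done
None
```

The bell is standing in the box behind the post, the lid is shut and the knob is screwed home. I handed the job in at about 28 s of the 72 s allowed.

**What I did:** I put the bell on the box floor and saw it upright there before shutting the lid. I pushed the lid over from behind. The knob went the full 23 mm on the first push, so the lugs were already at a thread start, and I turned it clockwise. The grip slipped on the knob towards the end of the turn.

**Last checks that passed:**
- **Knob depth:** with the gripper off, the knob stayed down about 0.020–0.021 m in both the wrist and scene pictures.
- **Thread:** it held against an upward pull of about 8 N.
- **Hard stop:** because of the slip I regrasped it more firmly. A further 0.08 rad clockwise raised the moment from 0 to 1.7 N m, against 0.1–0.3 N m for free turning, so it is at the stop.
- **Other goods:** in the last picture they stand where they started, and the gripper is clear.

**Forces and doubts:**
- **Push force:** the highest force reading was 40.6 N, when the fingertips pushed the knob to its end stop. That is well under the 120 N wrist limit. The 40 N limit applies to the arm and gripper body, and the push was on the fingers.
- **Image check:** comparing the knob area before and after the regrasp gave a change of 177 on the summed colour channels. I put that down to the gripper's moved shadow and did not check it separately; the cap itself had not moved.

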